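# Wedge a lino block tight in the carving jig

## Task

Pick up the red-handled hammer and, with two or more separate light taps, drive the yellow wedge into the jig until it stops advancing and the lino block is clamped tight; hard blows would crush the wedge, and only the hammer may touch it. Then lay the hammer back down on its black rubber mat, and leave the other things on the bench as they are.

Things in the scene. Friction and masses are not known exactly. Their poses are not given: they have to be found in the camera images.
- jig_floor (a point): Wooden carving jig fixed to the table: plywood base 190 x 205 x 14 mm. This point is on top of the base, 14 mm up. In its frame (mm) the base spans x -90 to 100, y -120 to 85; a fence on the +x side (inner face x = 85) and an end stop on the -y side (inner face y = -105), both 22 high above the base. The wedge is driven towards -y.
- jig: The same jig, same axes, origin on its underside. A dark rail (155 long, 22 thick, 26 high) stands near its -x side from y = -103 to 53, its inner face sloped 1 in 10, so the lane between rail and block narrows to -y. The rail is bolted up to 2.2 mm either way, which shows in no pose: the wedge stops with its struck end anywhere from jig y = 60 to 112 mm, to be felt.
- block_center (a point): Centre of the printing block, grey-green lino on wood, 110 (x) x 150 (y) x 24 mm, about 0.45 kg, flat on the jig base between fence and wedge, with about 1 mm of play. Its axes are nearly the jig's. When tight its +x edge bears on the fence.
- block: The same printing block; origin at the centre of its underside.
- wedge_head (a point): Middle of the flat struck end (29 mm wide, 34 mm high, looking to +y) of the yellow wedge. The wedge lies on the jig base between block and rail, runs from here 150 mm to its -y, is 34 mm high, 31 mm wide at the struck end and 16 mm at the thin end. It starts loose, struck end at jig y = 130 to 137 mm.
- wedge: The same wedge, about 70 g; origin on the underside at mid length, on the straight side facing the block. It slides in under about 1 N for 15 to 75 mm until it takes hold, then the force rises over the last few mm. It stops within 2 mm; a tap of 15 to 25 N makes it tight and friction keeps it so. A press or a blow over 75 N crushes it: a hand at 30 mm/s is gentle, at 80 mm/s too hard.
- hammer_grip (a point): Place to grip the hammer (about 0.35 kg, lying flat on its mat): middle of the red handle's section, 15 mm above the underside, 50 mm from the head's centre line. The handle is a bar 20 mm wide (y), 24 mm high (z), along the hammer's x axis; from this point it runs 37 mm to +x, to the head, and 153 mm to -x.
- hammer_face (a point): Centre of the round striking face, 30 mm across, looking to the hammer's -y. In the hammer's frame it is 50 mm to +x and 50 mm to -y of the grip point, at the same height. The head is 26 mm thick along x and 30 mm high, and ends 46 mm on the +y side of the handle's centre line.
- hammer: The same hammer; origin on the underside, where the head's centre line crosses the handle's. Axes as at the grip point, z up as it lies.
- mat: Flat black rubber mat fixed to the table, 260 (x) x 170 (y) mm, 3 mm thick; origin at the centre of its underside.
- ink_tin: Bystander, to be left alone: short ink tin with a black band, 72 mm across, 55 mm high. Origin at its underside.
- white_bottle: Bystander, to be left alone: white bottle with a red cap, 70 mm across, 150 mm high. Origin at its underside.
- green_bottle: Bystander, to be left alone: green glass bottle, 60 mm across, 190 mm high. Origin at its underside.
- tape: Bystander, to be left alone: roll of paper tape lying flat, 90 mm across, 25 mm high. Origin at its underside.
- spare_wedge: Bystander, to be left alone: spare brown wooden wedge, same shape and size as the yellow one, lying on the bare table; not needed. Origin at its underside.
- brush_pot: Bystander, to be left alone: blue pot with brushes, 76 mm across, 100 mm high (220 mm with the brushes). Origin at its underside.
- brayer: Bystander, to be left alone: ink roller: black rubber roll 100 mm long, 36 mm across, with a brown wooden handle 100 mm long, lying flat. Origin at its underside.

How it is judged:
By the outcome, as a careful person would: the job done as asked, in the order asked, and still so for the second after the job is handed in, with the robot touching nothing.
It also fails if it takes over 48 s, if anything falls off the work surface, if the arm or the gripper's body presses on something with over 40 N, if the wrist force passes 120 N, or if a joint passes its speed limit or range.

## Robot

A 6-joint arm with a two-finger parallel gripper is mounted at the origin on the work surface. World frame = base frame: x ahead of the robot, y to its left, z up, the work surface at z = 0. Lengths are in mm, angles in rad, forces in N, time in s.
With the tool pointing down it reaches from about 275 to 850 mm from the base axis. Payload 19 kg.
Tool frame: the origin (TCP) lies midway between the tips of the shut fingers; the grasp point (between the pads) lies 19 mm behind it; z points along the fingers, y is the line along which they close (so a half turn about z gives the same grasp; the last joint's range is limited). The gripper opens to 85 mm and grips with 20 to 120 N. Pads are 22 mm wide; open, the fingers measure 114 mm over their backs; the gripper's body (76 mm by 85 mm) begins 54 mm behind the grasp point. The pads swing forward as they close: fully open they stand 13 mm farther back than shut.
Start: joints at [-1.292, 0.15, 1.437, -0, 1.554, -0.134], TCP at [230.648, -526.68, 231.267] pointing down, gripper open.
Joint ranges: [-2.8, 2.8], [-0.68, 2.1], [0.12, 2.68], [-1.39, 4.53], [0.16, 2.79], [-2.81, 2.81]. Speed limits (rad/s): [1.89, 1.89, 2.22, 3.01, 3.01, 3.01].

## Interface

Orientations are given as a unit quaternion [x, y, z, w].
In Python, from plant import state, grab_frame, camera_model, job_done, cut_out, pinpoint gives the robot as it stands. The module is installed in compiled form; this text tells all that it offers.
- The arm moves only by the tool move_arm, never from a script. Its argument "rows" is a list of rows, each an object with "hand": the opening, from 0 (shut) to 1 (fully open); "offset": the shift along the tool's x, y, z scaled (see below), a list of three; "rotation": the turn, a rotation vector about the tool's x, y, z scaled (see below), a list of three. A call has 1 to 20 rows; each row shifts and turns the commanded pose from where the row before left it, along the tool's axes as they then stand; what a row does not reach is not made up. The controller multiplies each number of a shift by 50 mm and each number of a turn by 0.08 rad. A row lasts 1/10 s, in which the tool goes at most 50 mm and 8.59 degrees, less where a joint would pass 70% of its speed; a pose out of reach is approached as far as the arm can. A call with a number of a shift or a turn outside -1 to 1 is refused whole. A call with a gripper value outside its range is refused whole. The fingers move at their own pace and stop on an object; "newtons" is the grip in N (left out, the last holds). Time passes only in rows, so rows that do not move let the fingers close. It gives the time, the measured TCP pose, the force, the opening and the grip force at its end, in the units of the state.
- state(): the state, without advancing time (a new reading comes with each control period).
- grab_frame(name): name is "scene" or "top"; returns the picture (400x640x3 uint8, blue, green, red); there is no depth.
- camera_model(name): a dict with "mtx" (3x3 intrinsics, pixels), "k1" (the pictures are not rectified: a ray, as slopes to the right and down, at radius r is drawn at 1 + k1 r^2 times it, then the intrinsics apply), "pose" (4x4, takes a point from camera to world coordinates). Camera axes: x right, y down, z forward; pixel columns grow to the right and rows downward; lengths in mm; the calibration is good to about 2 mm. A picture is of the moment at which its call begins. camera_model takes no time and is no camera call.
- job_done(): hands the job in; it is judged then, once.
Trained networks look in the newest picture that a camera, given by its name, has taken for a name from the list of things; names that differ only in an ending like _2 or _b are one class to them, and where a whole thing is asked for, a point or a joint stands for the part that bears it (a point fixed in the world has none). Each returns a list of dicts, best first, with "confidence" (0 to 1); they miss things now and then, are a little off and sometimes report something else, mostly with a low value. They report only what shows in the picture. A call takes as long as a camera call.
- cut_out(name, camera): "mask" (400x640 bool, what is visible of it) and "bbox" ([left, top, right, bottom] in pixels, round what is visible of it).
- pinpoint(name, camera): "centre" ([column, row] in pixels: a listed point, or the origin of a listed thing).
The state is a dict: "t": time; "joint_positions": joint angles; "qvel": joint speeds; "joint_efforts": joint torques, N m; "eef_pos": TCP position; "orientation": TCP orientation; "force": force on the tool from outside, world axes, zero at the start; "ft_torque": the same for the moment, N m; "gripper_width": finger opening in mm; "grasp_force": force on a finger pad.
Only numpy, scipy, OpenCV 4.12 (cv2) and the standard library are available. Lean on these libraries where they do the work, as an engineer would, in place of code of your own. Each camera call takes 0.05 s, during which the arm holds its last target. There are 200 camera calls.

## Working session

There is one attempt and no reset: what is moved stays moved. The work goes in short steps, Python scripts to look and compute and a tool call to move; the robot and the scene stay as the last step left them, time stands still between calls to the robot, and variables do not carry over. Pictures are saved under pics/ and viewed, at most 10 in all, crops included, and the job is handed in when it is done.

Besides the shell and the picture viewer there is one more tool, called after "Emit:" in YAML: its name, and indented under it one key for each argument. move_arm: Moves the arm, as the interface text tells. Its arguments: {"type":"object","properties":{"rows":{"type":"array"},"newtons":{"type":"number"}},"required":["rows"]}

```bash
mkdir -p pics; cat > h.py <<'E'
import numpy as np, cv2
from plant import *
from scipy.spatial.transform import Rotation as R
def ray(cam,px):
    m=camera_model(cam);K=np.array(m['mtx']);P=np.array(m['pose'])
    d=np.array([(px[0]-K[0,2])/K[0,0],(px[1]-K[1,2])/K[1,1]]);u=d.copy()
    for _ in range(20): u=d/(1+m['k1']*(u@u))
    v=P[:3,:3]@np.r_[u,1];return P[:3,3],v
def atz(cam,px,z):
    o,v=ray(cam,px);return o+v*(z-o[2])/v[2]
def proj(cam,X):
    m=camera_model(cam);K=np.array(m['mtx']);P=np.array(m['pose'])
    c=P[:3,:3].T@(np.array(X)-P[:3,3]);u=c[:2]/c[2];u=u*(1+m['k1']*(u@u));return K[:2,:2]@u+K[:2,2]
def tri(p1,p2):
    a,u=ray('scene',p1);b,v=ray('top',p2)
    s=np.linalg.lstsq(np.c_[u,-v],b-a,rcond=None)[0];p=a+u*s[0];q=b+v*s[1];return (p+q)/2,np.linalg.norm(p-q)
E
python3 - <<'E'
from h import *
np.set_printoptions(precision=1,suppress=True)
for c in('scene','top'):
    cv2.imwrite(f'pics/{c}0.png',grab_frame(c)); print(c,np.array(camera_model(c)['pose'])[:3,3])
Z=dict(jig_floor=14,jig=0,block_center=26,wedge_head=31,wedge=14,hammer_grip=18,hammer_face=18,hammer=3,mat=0)
for n,z in Z.items():
    r={}
    for c in('scene','top'):
        l=pinpoint(n,c)
        if l: r[c]=l[0]['centre']; print(n,c,np.round(r[c],1),round(l[0]['confidence'],2),atz(c,r[c],z))
    if len(r)==2: print('   tri',*tri(r['scene'],r['top']))
s=state();print(s['t'],s['eef_pos'],s['orientation'],s['force'])
E
```

```text
scene [1322.8  -67.2 1021.1]
top [ 380.8   52.6 1624.8]
jig_floor top [358.1 177.8] 0.78 [563.5 -90.1  14. ]
jig top [360.5 178.2] 0.97 [563.6 -99.3   0. ]
block_center scene [261.1 232.8] 0.89 [ 581.6 -140.6   26. ]
wedge_head scene [322.2 212.7] 0.76 [534.2  38.5  31. ]
wedge_head top [322.4 188.1] 0.81 [529.9  28.3  31. ]
   tri [530.9  33.6  27.7] 10.723368107985648
wedge scene [294.3 221.9] 0.79 [545.  -44.4  14. ]
wedge top [341.7 181.8] 0.92 [551.2 -35.8  14. ]
   tri [550.1 -40.   20. ] 9.104645770116186
hammer_grip scene [397.9 200.5] 0.94 [504.5 271.6  18. ]
hammer_grip top [247.5 196.1] 0.55 [509.1 274.2  18. ]
   tri [508.3 271.9  22.5] 3.478333468082008
hammer_face scene [391.8 218.8] 0.72 [570.6 237.7  18. ]
hammer_face top [256.1 174.6] 0.94 [579.5 245.4  18. ]
   tri [577.4 239.8  26.5] 9.278464931857217
hammer scene [407.4 216.2] 0.57 [555.3 290.1   3. ]
hammer top [245.8 179.8] 0.62 [564.6 281.6   3. ]
   tri [564.  282.9  15. ] 5.989910248457568
mat scene [405.5 204.8] 0.58 [509.3 296.5   0. ]
mat top [242.9 197.2] 0.66 [507.1 292.1   0. ]
   tri [507.8 294.6  -1.6] 4.7501800169390815
1.0 [ 230.6 -526.7  231.3] [ 1.   0.2 -0.  -0. ] [ 0.3 -0.4  1. ]
```

View pics/scene0.png

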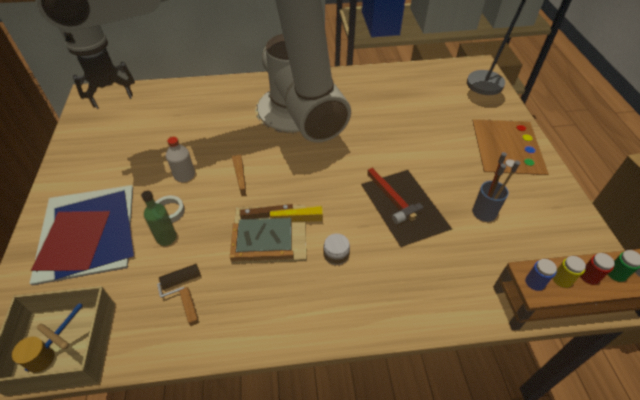

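View pics/top0.png

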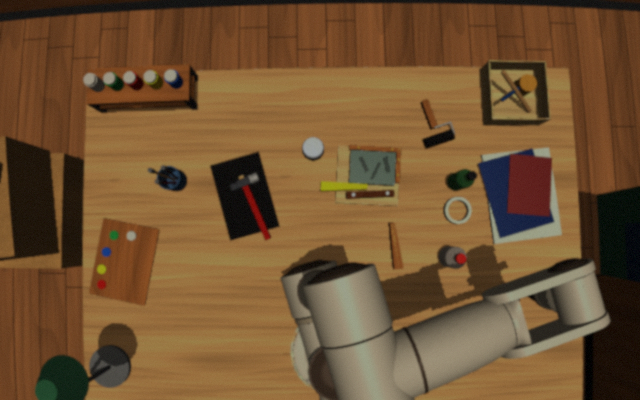

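```bash
cat >> h.py <<'E'
from scipy.optimize import minimize
def box(x0,x1,y0,y1,z0,z1): return np.array([[x,y,z] for x in(x0,x1) for y in(y0,y1) for z in(z0,z1)],float)
def wedgepts():
    return np.array([[x,y,z] for x,y in((0,75),(-31,75),(0,-75),(-16,-75)) for z in(0,34)],float)
HAM=[box(-203,-13,-10,10,3,27),box(-13,13,-50,46,0,30)]
S=4
def sil(cam,parts,p,z):
    im=np.zeros((1600,2560),np.uint8);c,s=np.cos(p[2]),np.sin(p[2])
    for b in parts:
        w=np.c_[c*b[:,0]-s*b[:,1]+p[0],s*b[:,0]+c*b[:,1]+p[1],b[:,2]+z]
        q=np.array([(proj(cam,x)+.5)*S for x in w])
        cv2.fillConvexPoly(im,cv2.convexHull(np.round(q).astype(np.int32)),1)
    return cv2.resize(im.astype(np.float32),(640,400),interpolation=cv2.INTER_AREA)
def fit(masks,parts,p0,z):
    f=lambda p:sum(np.abs(sil(c,parts,p,z)-m).sum() for c,m in masks.items())
    s0=np.array([p0+np.array(d) for d in([0,0,0],[12,0,0],[0,12,0],[0,0,.15])])
    r=minimize(f,p0,method='Nelder-Mead',options=dict(initial_simplex=s0,xatol=.2,fatol=.2))
    return r.x,r.fun,sum(m.sum() for m in masks.values())
E
python3 - <<'E'
from h import *
np.set_printoptions(precision=2,suppress=True)
for c in('scene','top'): grab_frame(c)
for n,parts,p0,z in(('hammer',HAM,[560,285,.35],3),('wedge',[wedgepts()],[548,-40,0],14),('jig',[box(-90,100,-120,85,0,14)],[563,-95,0],0)):
    M={}
    for c in('scene','top'):
        l=cut_out(n,c)
        if l: M[c]=l[0]['mask'].astype(np.float32);print(n,c,l[0]['confidence'],l[0]['bbox'])
    if n!='jig':
        for c in M: print(c,*fit({c:M[c]},parts,np.array(p0),z))
    print('both',*fit(M,parts,np.array(p0),z))
s=state();print(s['t'],R.from_quat(s['orientation']).as_matrix())
E
```

```text
hammer scene 0.76 [365.1, 166.2, 422.3, 221.7]
hammer top 0.98 [230.7, 169.2, 267.5, 240.4]
scene [554.72 289.6    0.41] 131.5 841.0
top [556.86 288.77   0.4 ] 90.9375 641.0Traceback (most recent call last):
  File "<stdin>", line 11, in <module>
  File "h.py", line 33, in fit
    r=minimize(f,p0,method='Nelder-Mead',options=dict(initial_simplex=s0,xatol=.2,fatol=.2))
    res = _minimize_neldermead(fun, x0, args, callback, bounds=bounds,
                               **options)
    fxcc = func(xcc)
    fx = function(np.copy(x), *(wrapper_args + args))
  File "h.py", line 31, in <lambda>
    f=lambda p:sum(np.abs(sil(c,parts,p,z)-m).sum() for c,m in masks.items())
               ~~~^^^^^^^^^^^^^^^^^^^^^^^^^^^^^^^^^^^^^^^^^^^^^^^^^^^^^^^^^^^
  File "h.py", line 31, in <genexpr>
    f=lambda p:sum(np.abs(sil(c,parts,p,z)-m).sum() for c,m in masks.items())
                          ~~~^^^^^^^^^^^^^
  File "h.py", line 27, in sil
    q=np.array([(proj(cam,x)+.5)*S for x in w])
                 ~~~~^^^^^^^
  File "h.py", line 12, in proj
    m=camera_model(cam);K=np.array(m['mtx']);P=np.array(m['pose'])
ValueError: time passes only in moves, steps and waits
```

```bash
sed -i "2a import functools, plant\ncamera_model=functools.lru_cache(None)(plant.camera_model)" h.py
python3 - <<'E'
from h import *
np.set_printoptions(precision=2,suppress=True)
for c in('scene','top'): grab_frame(c)
for n,parts,p0,z in(('hammer',HAM,[556,289,.40],3),('wedge',[wedgepts()],[548,-40,0],14),('jig',[box(-90,100,-120,85,0,14)],[563,-95,0],0)):
    M={}
    for c in('scene','top'):
        l=cut_out(n,c)
        if l: M[c]=l[0]['mask'].astype(np.float32);print(n,c,l[0]['confidence'],l[0]['bbox'])
    for c in M: print(c,*fit({c:M[c]},parts,np.array(p0),z))
    print('both',*fit(M,parts,np.array(p0),z))
s=state();print(s['t'],R.from_quat(s['orientation']).as_matrix())
E
```

```text
hammer scene 0.59 [366.9, 168.3, 421.9, 222.7]
scene [554.33 289.47   0.41] 122.25 909.0
both [554.33 289.47   0.41] 122.25 909.0
wedge scene 0.62 [269.0, 207.4, 324.5, 223.5]
wedge top 0.57 [318.4, 180.1, 366.8, 189.3]
scene [544.55 -37.05  -0.08] 135.9375 606.0
top [547.96 -41.07  -0.08] 33.4375 391.0
both [547.05 -38.69  -0.07] 192.5 997.0
jig scene 0.61 [232.5, 204.7, 307.9, 266.0]
jig top 0.89 [337.6, 143.3, 402.9, 206.8]
scene [ 567.95 -103.45   -0.07] 2672.25 1538.0
top [ 571.69 -105.15   -0.1 ] 2173.5 1736.0
both [ 569.43 -103.81   -0.07] 4880.8125 3274.0
1.6 [[ 0.92  0.4  -0.  ]
 [ 0.4  -0.92  0.  ]
 [ 0.   -0.   -1.  ]]
```

```bash
cat >> h.py <<'E'
def todo(xyz,yaw=None):
    s=state();M=R.from_quat(s['orientation']).as_matrix();p=np.array(s['eef_pos'])
    y=np.arctan2(M[1,0],M[0,0])
    print('t',s['t'],'pos',p.round(1),'yaw',y.round(3),'down',M[:,2].round(3),'F',np.round(s['force'],1),'w',s['gripper_width'],'g',s['grasp_force'],'q',np.round(s['joint_positions'],2))
    print('tool units',(M.T@(np.array(xyz)-p)/50).round(3), 'yaw units about tool z', None if yaw is None else round(-(yaw-y)/.08,2))
E
python3 -c "
from h import *
todo([510,270,231],.405)"
```

```text
t 1.6 pos [ 230.6 -526.7  231.3] yaw 0.413 down [-0.  0. -1.] F [ 0.   0.  -0.4] w 85.31897892650716 g 0.0 q [-1.29  0.15  1.44 -0.    1.55 -0.13]
tool units [ 1.1510e+01 -1.2354e+01  7.0000e-03] yaw units about tool z 0.1
```

Emit:
move_arm:
  rows:
    - {"hand": 1,"offset": [0.606,-0.65,0],"rotation": [0,0,0]}
    - {"hand": 1,"offset": [0.606,-0.65,0],"rotation": [0,0,0]}
    - {"hand": 1,"offset": [0.606,-0.65,0],"rotation": [0,0,0]}
    - {"hand": 1,"offset": [0.606,-0.65,0],"rotation": [0,0,0]}
    - {"hand": 1,"offset": [0.606,-0.65,0],"rotation": [0,0,0]}
    - {"hand": 1,"offset": [0.606,-0.65,0],"rotation": [0,0,0]}
    - {"hand": 1,"offset": [0.606,-0.65,0],"rotation": [0,0,0]}
    - {"hand": 1,"offset": [0.606,-0.65,0],"rotation": [0,0,0]}
    - {"hand": 1,"offset": [0.606,-0.65,0],"rotation": [0,0,0]}
    - {"hand": 1,"offset": [0.606,-0.65,0],"rotation": [0,0,0]}
    - {"hand": 1,"offset": [0.606,-0.65,0],"rotation": [0,0,0]}
    - {"hand": 1,"offset": [0.606,-0.65,0],"rotation": [0,0,0]}
    - {"hand": 1,"offset": [0.606,-0.65,0],"rotation": [0,0,0]}
    - {"hand": 1,"offset": [0.606,-0.65,0],"rotation": [0,0,0]}
    - {"hand": 1,"offset": [0.606,-0.65,0],"rotation": [0,0,0]}
    - {"hand": 1,"offset": [0.606,-0.65,0],"rotation": [0,0,0]}
    - {"hand": 1,"offset": [0.606,-0.65,0],"rotation": [0,0,0]}
    - {"hand": 1,"offset": [0.606,-0.65,0],"rotation": [0,0,0]}
    - {"hand": 1,"offset": [0.606,-0.65,0],"rotation": [0,0,0]}
    - {"hand": 1,"offset": [0,0,0],"rotation": [0,0,0]}

```text
t: 3.6
eef_pos: [510.8, 273.9, 230.2]
orientation: [0.978, 0.207, -0.001, -0.0]
force: [-0.7, -0.6, -0.3]
gripper_width: 85.1
grasp_force: 0.0
```

```bash
python3 -c "
from h import *
todo([510,270,4],.405)"
```

```text
t 3.6 pos [510.8 273.9 230.2] yaw 0.416 down [-0.001  0.001 -1.   ] F [-0.7 -0.6 -0.3] w 85.0654704414089 g 0.0 q [0.36 0.16 1.43 0.   1.55 1.51]
tool units [-0.042  0.069  4.525] yaw units about tool z 0.14
```

Emit:
move_arm:
  rows:
    - {"hand": 1,"offset": [0,0,0.8],"rotation": [0,0,0.1]}
    - {"hand": 1,"offset": [0,0,0.8],"rotation": [0,0,0]}
    - {"hand": 1,"offset": [0,0,0.8],"rotation": [0,0,0]}
    - {"hand": 1,"offset": [0,0,0.8],"rotation": [0,0,0]}
    - {"hand": 1,"offset": [0,0,0.3],"rotation": [0,0,0]}
    - {"hand": 1,"offset": [0,0,0],"rotation": [0,0,0]}
    - {"hand": 1,"offset": [0,0,0],"rotation": [0,0,0]}

```text
t: 4.3
eef_pos: [511.1, 270.1, 58.1]
orientation: [0.98, 0.201, 0.001, -0.0]
force: [0.9, -0.6, -0.2]
gripper_width: 85.5
grasp_force: 0.0
```

```bash
python3 -c "
from h import *
todo([510,270,4],.405)
cv2.imwrite('pics/a.png',grab_frame('scene')[120:270,320:480].repeat(4,0).repeat(4,1))"
```

```text
t 4.3 pos [511.1 270.1  58.1] yaw 0.405 down [ 0.002  0.001 -1.   ] F [ 0.9 -0.6 -0.2] w 85.49698151301538 g 0.0 q [0.35 0.27 1.65 0.   1.21 1.52]
tool units [-0.023 -0.007  1.081] yaw units about tool z -0.0
```

View pics/a.png

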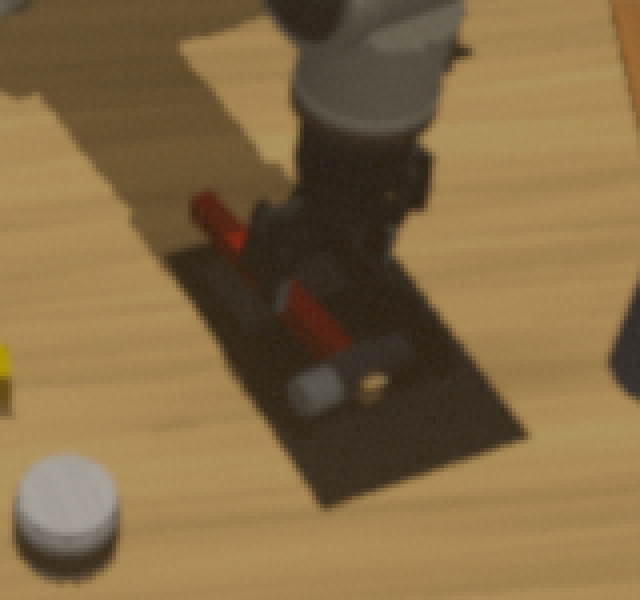

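The gripper straddles the red handle at about image (390, 190), with the head clear at (400, 215). I'll descend and close.

Emit:
move_arm:
  rows:
    - {"hand": 1,"offset": [0,0,0.5],"rotation": [0,0,0]}
    - {"hand": 1,"offset": [0,0,0.4],"rotation": [0,0,0]}
    - {"hand": 1,"offset": [0,0,0.18],"rotation": [0,0,0]}
    - {"hand": 1,"offset": [0,0,0],"rotation": [0,0,0]}
    - {"hand": 0,"offset": [0,0,0],"rotation": [0,0,0]}
    - {"hand": 0,"offset": [0,0,0],"rotation": [0,0,0]}
    - {"hand": 0,"offset": [0,0,0],"rotation": [0,0,0]}
    - {"hand": 0,"offset": [0,0,0],"rotation": [0,0,0]}
    - {"hand": 0,"offset": [0,0,0],"rotation": [0,0,0]}
    - {"hand": 0,"offset": [0,0,0],"rotation": [0,0,0]}
    - {"hand": 0,"offset": [0,0,0],"rotation": [0,0,0]}
  newtons: 110

```text
t: 5.45
eef_pos: [510.8, 270.1, 3.4]
orientation: [0.98, 0.201, 0.001, -0.0]
force: [-2.1, 0.1, 11.4]
gripper_width: 18.2
grasp_force: 111.3
```

Emit:
move_arm:
  rows:
    - {"hand": 0,"offset": [0,0,-0.2],"rotation": [0,0,0]}
    - {"hand": 0,"offset": [0,0,-0.5],"rotation": [0,0,0]}
    - {"hand": 0,"offset": [0,0,-0.6],"rotation": [0,0,0]}
    - {"hand": 0,"offset": [0,0,-0.5],"rotation": [0,0,0]}
    - {"hand": 0,"offset": [-0.2,0.35,0],"rotation": [0,0,0]}
    - {"hand": 0,"offset": [-0.28,0.5,0],"rotation": [0,0,0]}
    - {"hand": 0,"offset": [-0.28,0.5,0],"rotation": [0,0,0]}
    - {"hand": 0,"offset": [-0.28,0.5,0],"rotation": [0,0,0]}
    - {"hand": 0,"offset": [-0.28,0.5,0],"rotation": [0,0,0]}
    - {"hand": 0,"offset": [-0.07,0.12,0],"rotation": [0,0,0.5]}
    - {"hand": 0,"offset": [0,0,0],"rotation": [0,0,0.8]}
    - {"hand": 0,"offset": [0,0,0],"rotation": [0,0,0.8]}
    - {"hand": 0,"offset": [0,0,0],"rotation": [0,0,0.8]}
    - {"hand": 0,"offset": [0,0,0],"rotation": [0,0,0.8]}
    - {"hand": 0,"offset": [0,0,0],"rotation": [0,0,0.8]}
    - {"hand": 0,"offset": [0,0,0],"rotation": [0,0,0.8]}
    - {"hand": 0,"offset": [0,0,0],"rotation": [0,0,0.76]}
    - {"hand": 0,"offset": [0,0,0],"rotation": [0,0,0]}
    - {"hand": 0,"offset": [0,0,0],"rotation": [0,0,0]}

```text
t: 7.35
eef_pos: [495.0, 129.3, 92.5]
orientation: [0.999, -0.039, -0.0, -0.0]
force: [-0.2, -0.6, -3.4]
gripper_width: 18.3
grasp_force: 107.9
```

```bash
python3 - <<'E'
from h import *
np.set_printoptions(precision=2,suppress=True)
todo([495.3,128.7,20],-.08)
p=np.array(state()['eef_pos'])
im={c:grab_frame(c) for c in('scene','top')}
for c in im:
  for n,z in(('hammer_face',p[2]+14.6),('wedge_head',31),('hammer',p[2])):
    for l in pinpoint(n,c)[:1]: print(n,c,np.round(l['centre'],1),round(l['confidence'],2),atz(c,l['centre'],z))
M={}
for c in im:
  l=cut_out('hammer',c)
  if l: M[c]=l[0]['mask'].astype(np.float32);print(c,l[0]['confidence'],*fit({c:M[c]},HAM,np.array([545,125,-.08]),p[2]))
M={}
for c in im:
  l=cut_out('wedge',c)
  if l: M[c]=l[0]['mask'].astype(np.float32);print(c,l[0]['confidence'],*fit({c:M[c]},[wedgepts()],np.array([548,-40,-.08]),14))
a=cv2.resize(im['scene'][150:260,230:390],None,fx=4,fy=4);b=cv2.resize(im['top'][130:240,230:390],None,fx=4,fy=4)
cv2.imwrite('pics/b.png',cv2.resize(np.vstack([a,b]),None,fx=.65,fy=.65))
E
```

```text
t 7.35 pos [495.  129.3  92.5] yaw -0.078 down [-0.  0. -1.] F [-0.2 -0.6 -3.4] w 18.262455877383584 g 107.89731502532959 q [0.1  0.11 1.77 0.   1.26 1.75]
tool units [0.01 0.01 1.45] yaw units about tool z 0.02
hammer_face scene [333.9 195.2] 0.72 [537.01  70.41 107.08]
wedge_head scene [322.9 212.8] 0.67 [534.85  40.52  31.  ]
hammer scene [354.5 198.5] 0.96 [543.51 128.03  92.48]
hammer_face top [372.7 166.9] 0.64 [ 586.28 -128.18  107.08]
wedge_head top [316.8 189.5] 0.8 [525.61  46.59  31.  ]
hammer top [176.5 183.7] 0.56 [546.35 489.95  92.48]
scene 0.83 [543.49 121.85  -0.19] 358.4375 495.0
top 0.68 [569.63  67.54   0.11] 1961.8125 1250.0
scene 0.59 [545.46 -38.38  -0.08] 114.6875 628.0
top 0.57 [548.   -40.    -0.08] 49.8125 400.0
```

View pics/b.png

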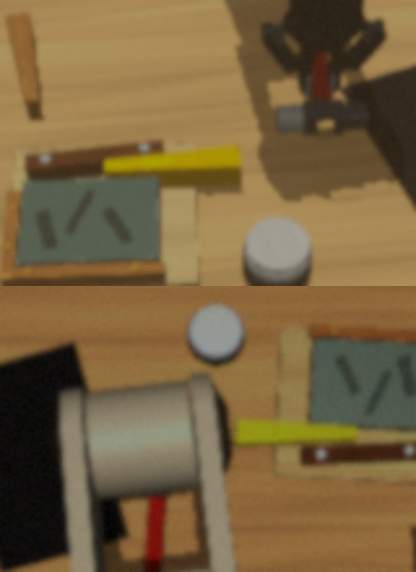

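The hammer hangs level in the hand, its face (crop 278,118) looking at the wedge's end (240,160). The ink tin is clear, so I'll lower and approach.

Emit:
move_arm:
  rows:
    - {"hand": 0,"offset": [0,0,0.3],"rotation": [0,0,0]}
    - {"hand": 0,"offset": [0,0,0.5],"rotation": [0,0,0]}
    - {"hand": 0,"offset": [0,0,0.45],"rotation": [0,0,0]}
    - {"hand": 0,"offset": [0,0,0.2],"rotation": [0,0,0]}
    - {"hand": 0,"offset": [0,0.1,0],"rotation": [0,0,0]}
    - {"hand": 0,"offset": [0,0.1,0],"rotation": [0,0,0]}
    - {"hand": 0,"offset": [0,0.1,0],"rotation": [0,0,0]}
    - {"hand": 0,"offset": [0,0.1,0],"rotation": [0,0,0]}
    - {"hand": 0,"offset": [0,0.06,0],"rotation": [0,0,0]}
    - {"hand": 0,"offset": [0,0.06,0],"rotation": [0,0,0]}
    - {"hand": 0,"offset": [0,0.06,0],"rotation": [0,0,0]}
    - {"hand": 0,"offset": [0,0.06,0],"rotation": [0,0,0]}
    - {"hand": 0,"offset": [0,0.06,0],"rotation": [0,0,0]}
    - {"hand": 0,"offset": [0,0.06,0],"rotation": [0,0,0]}
    - {"hand": 0,"offset": [0,0.06,0],"rotation": [0,0,0]}
    - {"hand": 0,"offset": [0,0.06,0],"rotation": [0,0,0]}

```text
t: 9.55
eef_pos: [491.5, 85.0, 19.8]
orientation: [0.999, -0.04, -0.0, -0.0]
force: [0.8, 1.1, -3.3]
gripper_width: 18.1
grasp_force: 108.0
```

```bash
python3 - <<'E'
from h import *
np.set_printoptions(precision=2,suppress=True)
todo([495.3,128.7,20],-.08)
im={c:grab_frame(c) for c in('scene','top')}
for c in im:
  l=cut_out('wedge',c)
  if l: print(c,l[0]['confidence'],*fit({c:l[0]['mask'].astype(np.float32)},[wedgepts()],np.array([548,-45,-.08]),14))
cv2.imwrite('pics/c.png',cv2.resize(im['scene'][170:250,250:370],None,fx=5,fy=5))
E
```

```text
t 9.55 pos [491.5  85.   19.8] yaw -0.08 down [-0.  0. -1.] F [ 0.8  1.1 -3.3] w 18.13523050301441 g 107.95538663864136 q [0.02 0.17 1.87 0.   1.1  1.67]
tool units [ 0.01 -0.88 -0.  ] yaw units about tool z 0.0
scene 0.95 [542.74 -40.47  -0.05] 210.8125 520.0
top 0.63 [545.96 -68.5   -0.04] 151.375 242.0
```

View pics/c.png

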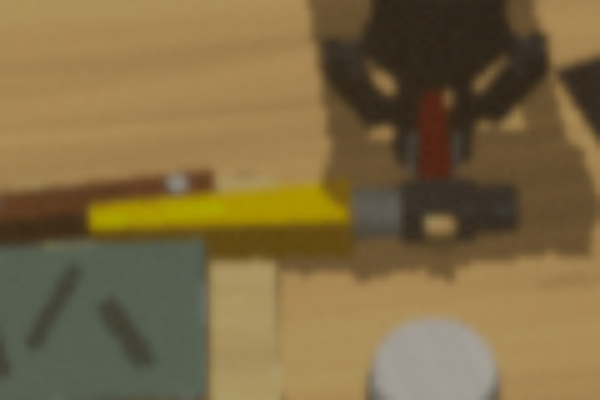

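Hammer face (crop 355,210) meets the squarely placed wedge end. Now I'll make the gentle taps.

Emit:
move_arm:
  rows:
    - {"hand": 0,"offset": [0,0.06,0],"rotation": [0,0,0]}
    - {"hand": 0,"offset": [0,0.06,0],"rotation": [0,0,0]}
    - {"hand": 0,"offset": [0,0.06,0],"rotation": [0,0,0]}
    - {"hand": 0,"offset": [0,0.06,0],"rotation": [0,0,0]}

```text
t: 10.15
eef_pos: [490.5, 72.9, 19.8]
orientation: [0.999, -0.04, -0.0, -0.0]
force: [-0.3, 0.3, -3.5]
gripper_width: 17.8
grasp_force: 108.0
```

Emit:
move_arm:
  rows:
    - {"hand": 0,"offset": [0,-0.2,0],"rotation": [0,0,0]}
    - {"hand": 0,"offset": [0,0,0],"rotation": [0,0,0]}
    - {"hand": 0,"offset": [0,0.08,0],"rotation": [0,0,0]}
    - {"hand": 0,"offset": [0,0.06,0],"rotation": [0,0,0]}
    - {"hand": 0,"offset": [0,0.06,0],"rotation": [0,0,0]}
    - {"hand": 0,"offset": [0,0.06,0],"rotation": [0,0,0]}

```text
t: 10.75
eef_pos: [490.2, 69.8, 19.8]
orientation: [0.999, -0.04, -0.0, -0.0]
force: [-0.0, -0.2, -3.6]
gripper_width: 18.1
grasp_force: 108.1
```

Emit:
move_arm:
  rows:
    - {"hand": 0,"offset": [0,0.05,0],"rotation": [0,0,0]}
    - {"hand": 0,"offset": [0,0.05,0],"rotation": [0,0,0]}

```text
t: 10.95
eef_pos: [489.9, 65.0, 19.8]
orientation: [0.999, -0.04, 0.0, -0.0]
force: [-0.3, 0.6, -3.1]
gripper_width: 18.2
grasp_force: 108.1
```

Emit:
move_arm:
  rows:
    - {"hand": 0,"offset": [0,0.05,0],"rotation": [0,0,0]}
    - {"hand": 0,"offset": [0,0.05,0],"rotation": [0,0,0]}

```text
t: 11.15
eef_pos: [489.5, 60.0, 19.8]
orientation: [0.999, -0.04, -0.0, -0.0]
force: [-0.3, 0.3, -3.6]
gripper_width: 18.2
grasp_force: 108.1
```

Emit:
move_arm:
  rows:
    - {"hand": 0,"offset": [0,0.05,0],"rotation": [0,0,0]}
    - {"hand": 0,"offset": [0,0.05,0],"rotation": [0,0,0]}

```text
t: 11.35
eef_pos: [489.1, 55.1, 19.8]
orientation: [0.999, -0.04, -0.0, -0.0]
force: [-0.8, 0.1, -3.9]
gripper_width: 18.1
grasp_force: 108.1
```

Emit:
move_arm:
  rows:
    - {"hand": 0,"offset": [0,0.05,0],"rotation": [0,0,0]}
    - {"hand": 0,"offset": [0,0.05,0],"rotation": [0,0,0]}

```text
t: 11.55
eef_pos: [488.7, 50.1, 19.8]
orientation: [0.999, -0.04, 0.0, -0.0]
force: [0.2, -0.1, -3.2]
gripper_width: 18.4
grasp_force: 108.1
```

Emit:
move_arm:
  rows:
    - {"hand": 0,"offset": [0,0.05,0],"rotation": [0,0,0]}
    - {"hand": 0,"offset": [0,0.05,0],"rotation": [0,0,0]}

```text
t: 11.75
eef_pos: [488.3, 45.1, 19.8]
orientation: [0.999, -0.04, -0.0, -0.0]
force: [0.6, 0.6, -3.7]
gripper_width: 18.0
grasp_force: 108.1
```

```bash
python3 - <<'E'
from h import *
todo([488,45,20],-.08)
im=grab_frame('scene')
cv2.imwrite('pics/d.png',cv2.resize(im[170:250,240:360],None,fx=5,fy=5))
E
```

```text
t 11.75 pos [488.3  45.1  19.8] yaw -0.08 down [-0.  0. -1.] F [ 0.6  0.6 -3.7] w 17.998501760593165 g 108.10056209564209 q [-0.07  0.15  1.89  0.    1.1   1.59]
tool units [-0.005  0.003 -0.004] yaw units about tool z 0.0
```

View pics/d.png

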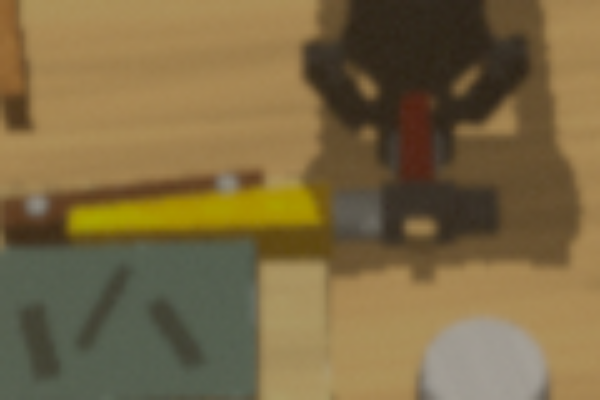

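The wedge is moving in: its struck end (crop 332,215) is now at the jig base's edge, and the hammer face is square on it. I'll continue.

Emit:
move_arm:
  rows:
    - {"hand": 0,"offset": [0,0.05,0],"rotation": [0,0,0]}
    - {"hand": 0,"offset": [0,0.05,0],"rotation": [0,0,0]}

```text
t: 12.0
eef_pos: [487.9, 40.2, 19.8]
orientation: [0.999, -0.04, -0.0, -0.0]
force: [0.6, 1.1, -2.8]
gripper_width: 18.0
grasp_force: 108.1
```

Emit:
move_arm:
  rows:
    - {"hand": 0,"offset": [0,0.05,0],"rotation": [0,0,0]}
    - {"hand": 0,"offset": [0,0.05,0],"rotation": [0,0,0]}

```text
t: 12.2
eef_pos: [487.5, 35.1, 19.8]
orientation: [0.999, -0.04, -0.0, -0.0]
force: [0.3, 0.4, -3.5]
gripper_width: 18.3
grasp_force: 108.1
```

Emit:
move_arm:
  rows:
    - {"hand": 0,"offset": [0,0.05,0],"rotation": [0,0,0]}
    - {"hand": 0,"offset": [0,0.05,0],"rotation": [0,0,0]}

```text
t: 12.4
eef_pos: [487.1, 30.2, 19.8]
orientation: [0.999, -0.04, -0.0, -0.0]
force: [-0.3, 3.5, -4.2]
gripper_width: 18.5
grasp_force: 108.2
```

Force is rising, so smaller steps now.

Emit:
move_arm:
  rows:
    - {"hand": 0,"offset": [0,0.03,0],"rotation": [0,0,0]}

```text
t: 12.5
eef_pos: [487.0, 28.8, 19.8]
orientation: [0.999, -0.04, 0.0, -0.0]
force: [1.3, 4.5, -2.7]
gripper_width: 18.1
grasp_force: 108.2
```

Emit:
move_arm:
  rows:
    - {"hand": 0,"offset": [0,-0.2,0],"rotation": [0,0,0]}
    - {"hand": 0,"offset": [0,0,0],"rotation": [0,0,0]}
    - {"hand": 0,"offset": [0,0.06,0],"rotation": [0,0,0]}
    - {"hand": 0,"offset": [0,0.06,0],"rotation": [0,0,0]}
    - {"hand": 0,"offset": [0,0.06,0],"rotation": [0,0,0]}
    - {"hand": 0,"offset": [0,0.05,0],"rotation": [0,0,0]}

```text
t: 13.1
eef_pos: [486.8, 27.1, 19.8]
orientation: [0.999, -0.04, -0.0, -0.0]
force: [0.8, 4.4, -3.7]
gripper_width: 18.1
grasp_force: 108.3
```

Emit:
move_arm:
  rows:
    - {"hand": 0,"offset": [0,0.04,0],"rotation": [0,0,0]}

```text
t: 13.2
eef_pos: [486.8, 25.3, 19.9]
orientation: [0.999, -0.04, 0.0, -0.0]
force: [1.1, 4.6, -2.8]
gripper_width: 17.9
grasp_force: 108.3
```

Emit:
move_arm:
  rows:
    - {"hand": 0,"offset": [0,0.04,0],"rotation": [0,0,0]}

```text
t: 13.3
eef_pos: [486.4, 24.3, 19.8]
orientation: [0.999, -0.04, -0.0, -0.001]
force: [-1.3, 28.0, -0.3]
gripper_width: 18.0
grasp_force: 109.5
```

Emit:
move_arm:
  rows:
    - {"hand": 0,"offset": [0,-0.2,0],"rotation": [0,0,0]}
    - {"hand": 0,"offset": [0,0,0],"rotation": [0,0,0]}
    - {"hand": 0,"offset": [0,0.06,0],"rotation": [0,0,0]}
    - {"hand": 0,"offset": [0,0.06,0],"rotation": [0,0,0]}
    - {"hand": 0,"offset": [0,0.05,0],"rotation": [0,0,0]}
    - {"hand": 0,"offset": [0,0.03,0],"rotation": [0,0,0]}

```text
t: 13.9
eef_pos: [486.2, 24.4, 19.8]
orientation: [0.999, -0.04, -0.0, -0.001]
force: [-2.2, 27.7, 0.4]
gripper_width: 18.1
grasp_force: 110.0
```

Emit:
move_arm:
  rows:
    - {"hand": 0,"offset": [0,-0.2,0],"rotation": [0,0,0]}
    - {"hand": 0,"offset": [0,-0.4,0],"rotation": [0,0,0]}
    - {"hand": 0,"offset": [0,-0.5,0],"rotation": [0,0,0]}
    - {"hand": 0,"offset": [0,-0.5,-0.4],"rotation": [0,0,0]}
    - {"hand": 0,"offset": [0,-0.4,-0.5],"rotation": [0,0,0]}
    - {"hand": 0,"offset": [0,-0.1,-0.5],"rotation": [0,0,0]}
    - {"hand": 0,"offset": [0,0,-0.2],"rotation": [0,0,-0.4]}
    - {"hand": 0,"offset": [0,0,0],"rotation": [0,0,-0.8]}
    - {"hand": 0,"offset": [0,0,0],"rotation": [0,0,-0.8]}
    - {"hand": 0,"offset": [0,0,0],"rotation": [0,0,-0.8]}
    - {"hand": 0,"offset": [0,0,0],"rotation": [0,0,-0.8]}
    - {"hand": 0,"offset": [0,0,0],"rotation": [0,0,-0.8]}
    - {"hand": 0,"offset": [0,0,0],"rotation": [0,0,-0.8]}
    - {"hand": 0,"offset": [0,0,0],"rotation": [0,0,-0.86]}
    - {"hand": 0,"offset": [0,0,0],"rotation": [0,0,0]}
    - {"hand": 0,"offset": [0,0,0],"rotation": [0,0,0]}

```text
t: 15.5
eef_pos: [494.9, 127.9, 99.8]
orientation: [0.98, 0.2, -0.0, 0.0]
force: [-0.6, -0.5, -3.4]
gripper_width: 17.9
grasp_force: 109.3
```

```bash
python3 - <<'E'
from h import *
np.set_printoptions(precision=2,suppress=True)
todo([510.8,270.1,4],.405)
im={c:grab_frame(c) for c in('scene','top')}
p=np.array(state()['eef_pos'])
for c in im:
  l=cut_out('wedge',c)
  if l: print(c,l[0]['confidence'],*fit({c:l[0]['mask'].astype(np.float32)},[wedgepts()],np.array([545,-103,-.08]),14))
l=cut_out('hammer','scene')
if l: print(l[0]['confidence'],*fit({'scene':l[0]['mask'].astype(np.float32)},HAM,np.array([p[0]+46,p[1]+20,.4]),p[2]))
a=cv2.resize(im['scene'][160:270,220:400],None,fx=3,fy=3);b=cv2.resize(im['top'][110:220,230:410],None,fx=3,fy=3)
cv2.imwrite('pics/e.png',cv2.resize(np.vstack([a,b]),None,fx=.9,fy=.9))
E
```

```text
t 15.5 pos [494.9 127.9  99.8] yaw 0.403 down [-0. -0. -1.] F [-0.6 -0.5 -3.4] w 17.948901782548074 g 109.34525728225708 q [ 0.1   0.1   1.77 -0.    1.27  1.27]
tool units [ 1.41 -2.49  1.92] yaw units about tool z -0.03
scene 0.68 [ 539.66 -104.78   -0.14] 227.5 518.0
top 0.66 [ 468.28 -106.46    0.49] 591.6875 235.0
0.57 [541.04 146.76   0.4 ] 321.625 737.0
```

View pics/e.png

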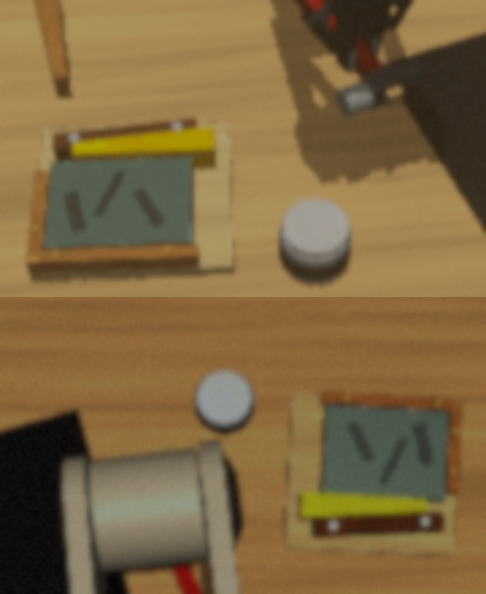

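The wedge is fully in beside the rail, the block is against the fence, and the hammer is still held straight. I'll return it to the mat.

Emit:
move_arm:
  rows:
    - {"hand": 0,"offset": [0.16,-0.29,0],"rotation": [0,0,0]}
    - {"hand": 0,"offset": [0.25,-0.45,0],"rotation": [0,0,0]}
    - {"hand": 0,"offset": [0.28,-0.5,0],"rotation": [0,0,0]}
    - {"hand": 0,"offset": [0.28,-0.5,0],"rotation": [0,0,0]}
    - {"hand": 0,"offset": [0.28,-0.5,0],"rotation": [0,0,0]}
    - {"hand": 0,"offset": [0.16,-0.25,0.2],"rotation": [0,0,0]}
    - {"hand": 0,"offset": [0,0,0.5],"rotation": [0,0,0]}
    - {"hand": 0,"offset": [0,0,0.5],"rotation": [0,0,0]}
    - {"hand": 0,"offset": [0,0,0.4],"rotation": [0,0,0]}
    - {"hand": 0,"offset": [0,0,0.2],"rotation": [0,0,0]}
    - {"hand": 0,"offset": [0,0,0],"rotation": [0,0,0]}

```text
t: 16.85
eef_pos: [510.0, 269.7, 8.4]
orientation: [0.98, 0.201, -0.001, 0.0]
force: [0.4, -0.9, -3.6]
gripper_width: 18.1
grasp_force: 109.4
```

Emit:
move_arm:
  rows:
    - {"hand": 0,"offset": [0,0,0.04],"rotation": [0,0,0]}
    - {"hand": 0,"offset": [0,0,0.03],"rotation": [0,0,0]}
    - {"hand": 0,"offset": [0,0,0],"rotation": [0,0,0]}

```text
t: 17.15
eef_pos: [511.0, 270.3, 7.0]
orientation: [0.98, 0.201, 0.0, -0.0]
force: [-0.1, 0.3, -3.2]
gripper_width: 17.8
grasp_force: 109.4
```

Emit:
move_arm:
  rows:
    - {"hand": 0,"offset": [0,0,0.03],"rotation": [0,0,0]}
    - {"hand": 0,"offset": [0,0,0.03],"rotation": [0,0,0]}
    - {"hand": 0,"offset": [0,0,0],"rotation": [0,0,0]}

```text
t: 17.45
eef_pos: [510.8, 270.3, 3.5]
orientation: [0.98, 0.201, 0.0, -0.0]
force: [-0.0, 1.0, -1.8]
gripper_width: 18.1
grasp_force: 110.0
```

Emit:
move_arm:
  rows:
    - {"hand": 0,"offset": [0,0,0.01],"rotation": [0,0,0]}
    - {"hand": 0.4,"offset": [0,0,0],"rotation": [0,0,0]}
    - {"hand": 0.7,"offset": [0,0,0],"rotation": [0,0,0]}
    - {"hand": 1,"offset": [0,0,0],"rotation": [0,0,0]}
    - {"hand": 1,"offset": [0,0,0],"rotation": [0,0,0]}
    - {"hand": 1,"offset": [0,0,0],"rotation": [0,0,0]}
    - {"hand": 1,"offset": [0,0,0],"rotation": [0,0,0]}
    - {"hand": 1,"offset": [0,0,0],"rotation": [0,0,0]}
    - {"hand": 1,"offset": [0,0,-0.2],"rotation": [0,0,0]}
    - {"hand": 1,"offset": [0,0,-0.5],"rotation": [0,0,0]}
    - {"hand": 1,"offset": [0,0,-0.8],"rotation": [0,0,0]}
    - {"hand": 1,"offset": [0,0,-0.8],"rotation": [0,0,0]}
    - {"hand": 1,"offset": [0,0,-0.8],"rotation": [0,0,0]}
    - {"hand": 1,"offset": [0,0,-0.5],"rotation": [0,0,0]}
    - {"hand": 1,"offset": [0,0,0],"rotation": [0,0,0]}
    - {"hand": 1,"offset": [0,0,0],"rotation": [0,0,0]}

```text
t: 19.05
eef_pos: [510.7, 270.2, 183.4]
orientation: [0.98, 0.201, 0.001, -0.0]
force: [0.6, 0.4, -0.1]
gripper_width: 85.4
grasp_force: 0.0
```

```bash
python3 -c "
from h import *
todo([510,270,4],.405)
cv2.imwrite('pics/f.png',cv2.resize(grab_frame('scene')[120:280,210:470],None,fx=3,fy=3))"
```

```text
t 19.05 pos [510.7 270.2 183.4] yaw 0.405 down [ 0.001  0.    -1.   ] F [ 0.6  0.4 -0.1] w 85.35740737832751 g 0.0 q [0.35 0.18 1.5  0.   1.46 1.52]
tool units [-1.900e-02 -1.000e-03  3.589e+00] yaw units about tool z -0.0
```

View pics/f.png

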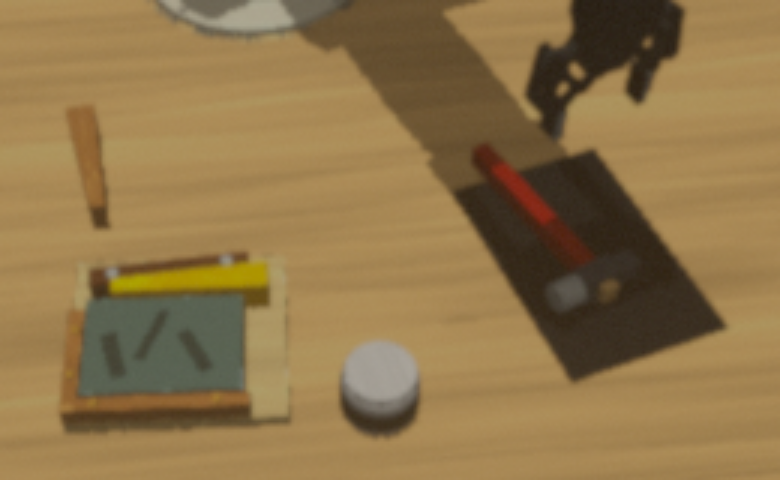

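The hammer lies on its mat (head at crop 590,280) with the gripper clear. The wedge is seated (crop 265,285) and the block is clamped.

```bash
python3 -c "
from plant import job_done
print(job_done())"
```

```text
the job is handed in; nothing more can be done
None
```

The wedge was driven in with separate light taps, and the last two, at about 28 N each, moved it no further; the block sits against the fence, the hammer is back on its mat, and the job was handed in at about 19 s.

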